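# Show the model maker the next paint, cup and airbrush

### The arm

A 6-joint arm with a two-finger parallel gripper is mounted at the origin on a cart in front of the work surface, level with it; the furniture and walls round the work are solid. World frame = base frame: x ahead of the robot, y to its left, z up, the work surface at z = 0. Lengths are in m, angles in rad, forces in N, time in s.
With the tool pointing down it reaches from about 0.3 to 0.85 m from the base axis. Payload 5.4 kg.
Tool frame: the origin (TCP) lies midway between the tips of the shut fingers; the grasp point (between the pads) lies env.grip_depth behind it (env.grip_depth is the distance from the TCP to the grasp point, in m); z points along the fingers, y is the line along which they close (so a half turn about z gives the same grasp; the last joint's range is limited). The gripper opens to 85 mm and grips with 20 to 120 N. Pads are 22 mm wide; open, the fingers measure 114 mm over their backs; the gripper's body (76 mm by 85 mm) begins 54 mm behind the grasp point. The pads swing forward as they close: fully open they stand 13 mm farther back than shut.
Start: joints at [-1.436, 0.158, 1.597, -0, 1.386, -0.21], TCP at [0.194, -0.541, 0.231] pointing down, gripper open.
Joint ranges: [-2.91, 2.91], [-0.94, 2.29], [0.18, 2.7], [-1.29, 4.43], [0.17, 2.64], [-3, 3]. Speed limits (rad/s): [2.57, 2.57, 3.14, 3.14, 3.14, 3.14].

### API

Orientations are given as a unit quaternion [w, x, y, z].
In Python, from station import env gives the robot as it stands.
- The arm moves only by the tool drive_tool, never from a script. Its argument "targets" is a list that holds one entry, the list of rows, each a list of 7 numbers: the finger opening in m, from 0 to 0.0854, then the shift along the tool's x, y, z in m, then the turn, a rotation vector about the tool's x, y, z in rad. In form: [[[grip, dx, dy, dz, ax, ay, az], ...]]. A call has 1 to 5 rows; each row is the pose to reach, as a shift and turn from the pose commanded when the call began, along the tool's axes at that moment; what a row does not reach only later rows make up. A row lasts 1/12 s, in which the tool goes at most 41.7 mm and 7.16 degrees, less where a joint would pass 70% of its speed; a pose out of reach is approached as far as the arm can. A call with a gripper value outside its range is refused whole. The fingers move at their own pace and stop on an object; "grip_force" is the grip in N (left out, the last holds). Time passes only in rows, so rows that repeat a pose let the fingers close. It gives the time, the measured TCP pose, the force, the opening and the grip force at its end, in the units of the state.
- env.get_state(): the state, without advancing time (a new reading comes with each control period).
- env.snapshot(name): name is "side" or "top"; returns a dict with "color" (384x512x3 uint8, blue, green, red), "range_z" (384x512 float32, m along the optical axis (not along the pixel's ray), 0 where there is no reading), "intrinsics" (3x3 intrinsics, pixels), "position" and "rotation" of the camera in the world. Camera axes: x right, y down, z forward; pixel columns grow to the right and rows downward; lengths in m; the calibration is good to about 2 mm. A picture is of the moment at which its call begins.
- env.job_done(): hands the job in; it is judged then, once.
The state is a dict: "time": time; "q": joint angles; "qd": joint speeds; "joint_efforts": joint torques, N m; "tool_pos": TCP position; "tcp_rot": TCP orientation; "contact_force": force on the tool from outside, world axes, zero at the start; "torque": the same for the moment, N m; "width": finger opening in m; "grip_force": force on a finger pad.
Only numpy, scipy, OpenCV 4.12 (cv2) and the standard library are available. Lean on these libraries where they do the work, as an engineer would, in place of code of your own. Each camera call takes 0.05 s, during which the arm holds its last target. There are 200 camera calls.

### The job

Show me the next painting step by pointing with your fingertips from just above, a couple of centimetres off and touching nothing: first at the shortest of the three upright paint containers that stand in a loose row by themselves in the middle of the worktop, for about two seconds, then at the small white mixing cup for about two seconds, and last at the airbrush lying on the worktop. Do not point at the other two containers or the flat tin on the way: keep the hand well raised above them as you go from one to the next. Finish with the hand still pointing at the airbrush.

Things in the scene. Friction and masses are not known exactly. Their poses are not given: they have to be found in the camera images.
- short_jar: the shortest of the three upright paint containers, a squat round screw-lid jar, 35 mm in diameter and 41 mm high, loose; origin at the centre of its underside, z up. It may stand at any of the three places of the row
- tall_jar: bystander in the row: round paint jar with a wide cap, 39 mm in diameter and 63 mm high, loose; origin at the centre of its underside
- dropper: bystander in the row: slender dropper bottle with a tapered nozzle, 26 mm in diameter and 84 mm high, loose; origin at the centre of its underside
- mix_cup: small open white mixing cup, 32 mm in diameter and 32 mm high, upright, very light (it tips at a touch); origin at the centre of its underside, z up
- airbrush: airbrush lying on its side on the worktop, loose: a rod 142 mm long along its own y, whose body runs along x = 10 mm and is 16 mm wide and 20 mm high; its paint cup sticks out to its -x side (whole width 61 mm, from x = -30 to +30 mm, highest point 31 mm). Origin on the worktop under the middle of its outline, z up. (Another airbrush is fixed upright in the spray-out pot at the left: not that one.)
- putty_tin: bystander: flat round tin with its lid on, 63 mm in diameter and 21 mm high, loose; origin at the centre of its underside
There are look-alikes about, which are no part of the job. What is shaped like the short_jar but orange or pink is not meant.

How it is judged:
By the outcome, as a careful person would: the job done as asked, in the order asked, and still so for the second after the job is handed in, with the robot touching nothing.
It also fails if it takes over 56 s, if anything falls off the work surface, if the arm or the gripper's body presses on something with over 40 N, if the wrist force passes 120 N, or if a joint passes its speed limit or range.

## Working session

There is one attempt and no reset: what is moved stays moved. The work goes in short steps, Python scripts to look and compute and a tool call to move; the robot and the scene stay as the last step left them, time stands still between calls to the robot, and variables do not carry over. Pictures are saved under pics/ and viewed, at most 10 in all, crops included, and the job is handed in when it is done.

Besides the shell and the picture viewer there is one more tool, called after "Call:" in YAML: its name, and indented under it one key for each argument. drive_tool: Moves the arm, as the interface text tells. Its arguments: {"type":"object","properties":{"targets":{"type":"array","items":{"type":"array","items":{"type":"array","items":{"type":"number"}}}},"grip_force":{"type":"number"}},"required":["targets"]}

```bash
mkdir -p pics; ls; cat > h.py <<'E'
import numpy as np,cv2
from station import env
def grab():
    d={}
    for n in("top","side"):
        s=env.snapshot(n); d[n]=s; np.savez(f"{n}.npz",**s)
    return d
def pts(s):
    K=np.array(s["intrinsics"]);z=s["range_z"];v,u=np.indices(z.shape)
    p=np.stack([(u-K[0,2])/K[0,0]*z,(v-K[1,2])/K[1,1]*z,z],-1)
    return p@np.array(s["rotation"]).T+np.array(s["position"])
E
python3 - <<'E'
from h import *
d=grab()
for n in d: cv2.imwrite(f"pics/{n}0.png",cv2.resize(d[n]["color"],(800,600))); print(d[n]["position"],d[n]["rotation"])
print(env.get_state())
E
```

```text
pics
[0.34600918 0.18778178 0.87549347] [-0.07571727  0.72210228 -0.68393567  0.07118418]
[ 0.42233698 -0.57505914  0.35309872] [-0.56273278  0.82578616 -0.02638437  0.02670021]
{'time': 0.1, 'q': array([-1.43612770e+00,  1.59025703e-01,  1.59814931e+00,  1.98336837e-05,
        1.38621594e+00, -2.10080945e-01]), 'qd': array([-0.00045181, -0.0004178 , -0.00379245, -0.00067051, -0.00042423,
       -0.00079773]), 'joint_efforts': array([-2.38587027e-04, -3.96989787e+01, -3.32338035e+01, -2.72726420e-04,
        4.13426722e-03,  1.12076816e-05]), 'tool_pos': array([ 0.19424619, -0.54059623,  0.23037154]), 'tcp_rot': array([-8.98144526e-04,  9.85180131e-01,  1.71520553e-01,  4.36353179e-05]), 'contact_force': array([-0.19585544,  0.14976736,  0.81237945]), 'torque': array([ 0.02388775,  0.00218663, -0.01606019]), 'grip_force': 0.0, 'width': 0.08537996283501494}
```

View pics/top0.png

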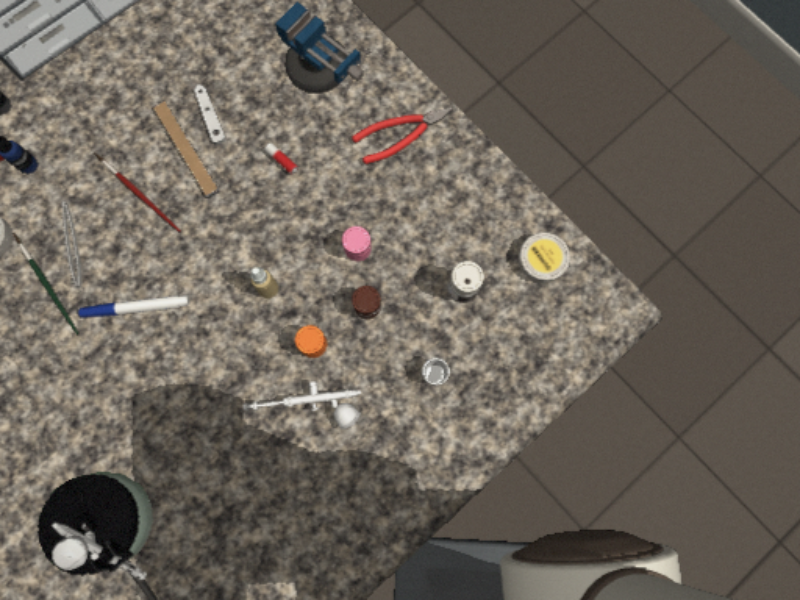

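View pics/side0.png

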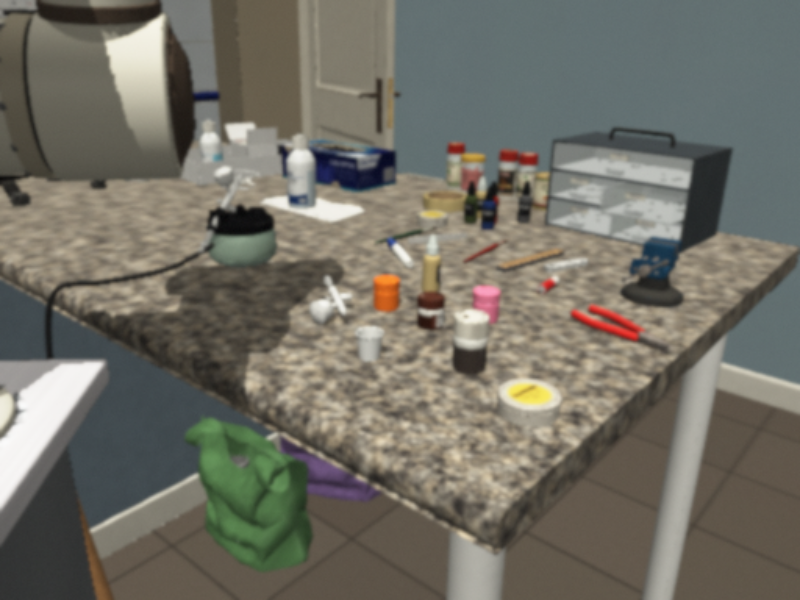

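The top view (800x600 pixels) shows the row as the tan dropper (265,283), the brown-lid jar (367,302) and the tall white-cap jar (466,280). The candidates for short_jar are brown (367,302), orange (311,341) and pink (357,241). Brown fits: it stands in the row and is neither orange nor pink. The mixing cup is at (435,371), the airbrush at (305,398) and the tin at (545,256).

```bash
cat >> h.py <<'E'
from scipy.spatial.transform import Rotation as R
def rot(s): return R.from_quat(np.array(s["rotation"]),scalar_first=True)
def ray(s,u,v,h):
    K=np.array(s["intrinsics"]);r=rot(s).apply([(u-K[0,2])/K[0,0],(v-K[1,2])/K[1,1],1]);p=np.array(s["position"])
    return p+r*(h-p[2])/r[2]
def pts(s):
    K=np.array(s["intrinsics"]);z=s["range_z"];v,u=np.indices(z.shape)
    p=np.stack([(u-K[0,2])/K[0,0]*z,(v-K[1,2])/K[1,1]*z,z],-1)
    return rot(s).apply(p.reshape(-1,3)).reshape(p.shape)+np.array(s["position"])
E
python3 - <<'E'
from h import *
s=dict(np.load("top.npz")); P=pts(s); z=P[...,2]
m=((z>0.008)&(z<0.12)&(s["range_z"]>0)).astype(np.uint8)
n,l,st,c=cv2.connectedComponentsWithStats(m)
for i in range(1,n):
    if st[i,4]<25: continue
    q=P[l==i]; hz=np.percentile(q[:,2],97); t=q[q[:,2]>hz-.008]
    print((c[i]*1.5625).round(),st[i,4],"h",hz.round(3),"topmid",((t.max(0)+t.min(0))/2)[:2].round(3),"topext",np.ptp(t,0)[:2].round(3),"allmid",((q.max(0)+q.min(0))/2)[:2].round(3),"ext",np.ptp(q,0)[:2].round(3))
for n_,u,v,h in(("jar",366,300,.041),("cup",435,371,.032),("tall",466,275,.063),("ab tail",361,393,.012),("ab tip",245,406,.012),("ab cup",345,414,.02)):
    print(n_,ray(s,u*.64,v*.64,h).round(3))
t=cv2.resize(s["color"][140:285,135:385],(800,464),interpolation=cv2.INTER_CUBIC); cv2.imwrite("pics/crop1.png",t)
E
```

```text
[47. 28.] 2414 h 0.108 topmid [0.853 0.68 ] topext [0.035 0.038] allmid [0.875 0.638] ext [0.123 0.182]
[316.  51.] 1836 h 0.079 topmid [0.856 0.308] topext [0.091 0.123] allmid [0.848 0.308] ext [0.106 0.123]
[  3. 101.] 61 h 0.03 topmid [0.776 0.728] topext [0.017 0.005] allmid [0.775 0.731] ext [0.02  0.011]
[166. 117.] 77 h 0.012 topmid [0.771 0.514] topext [0.04  0.031] allmid [0.771 0.514] ext [0.04  0.031]
[400. 131.] 511 h 0.015 topmid [0.761 0.204] topext [0.082 0.13 ] allmid [0.761 0.204] ext [0.082 0.13 ]
[211. 120.] 38 h 0.011 topmid [0.767 0.458] topext [0.028 0.02 ] allmid [0.767 0.458] ext [0.028 0.02 ]
[193. 161.] 196 h 0.012 topmid [0.706 0.475] topext [0.082 0.064] allmid [0.706 0.475] ext [0.082 0.064]
[ 16. 155.] 323 h 0.072 topmid [0.697 0.688] topext [0.017 0.008] allmid [0.694 0.701] ext [0.026 0.049]
[281. 157.] 155 h 0.016 topmid [0.72  0.358] topext [0.042 0.043] allmid [0.72  0.358] ext [0.042 0.043]
[  3. 234.] 103 h 0.022 topmid [0.596 0.7  ] topext [0.04  0.011] allmid [0.594 0.7  ] ext [0.043 0.011]
[356. 243.] 325 h 0.043 topmid [0.604 0.252] topext [0
[... 448 characters left out ...]
5] ext [0.034 0.034]
[134. 306.] 505 h 0.017 topmid [0.512 0.525] topext [0.033 0.132] allmid [0.512 0.525] ext [0.033 0.132]
[311. 341.] 318 h 0.043 topmid [0.477 0.299] topext [0.034 0.034] allmid [0.477 0.298] ext [0.034 0.034]
[437. 369.] 114 h 0.034 topmid [0.449 0.146] topext [0.031 0.03 ] allmid [0.449 0.146] ext [0.031 0.03 ]
[321. 404.] 595 h 0.03 topmid [0.402 0.303] topext [0.054 0.136] allmid [0.403 0.304] ext [0.054 0.139]
[100. 522.] 3545 h 0.092 topmid [0.238 0.502] topext [0.052 0.052] allmid [0.242 0.514] ext [0.137 0.124]
jar [0.528 0.234 0.041]
cup [0.448 0.147 0.032]
tall [0.56  0.117 0.063]
ab tail [0.419 0.235 0.012]
ab tip [0.396 0.373 0.012]
ab cup [0.393 0.252 0.02 ]
```

View pics/crop1.png

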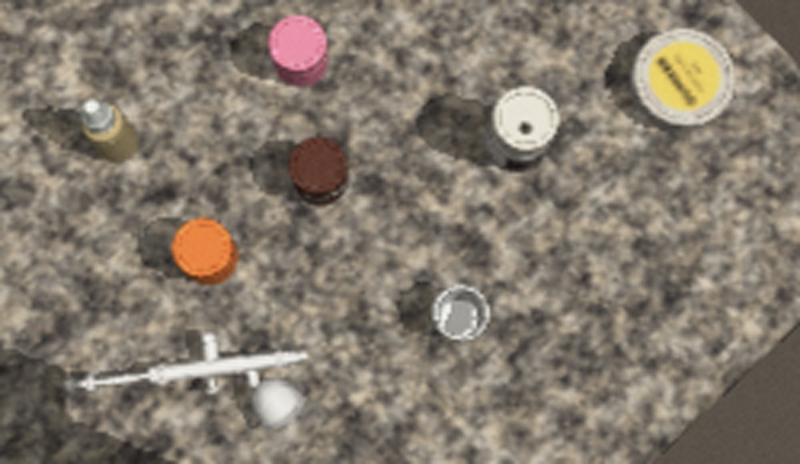

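The crop confirms it: the brown-lid jar at (320,170) stands between the dropper and the tall jar, and its measured height of 0.043 m and width of 34 mm match short_jar. Cup (0.449,0.146) and airbrush (0.405,0.303) match their sizes too. I'll shut the fingers on the way and travel high.

Call:
drive_tool:
  targets:
    - [[0,0.012,-0.012,-0.005,0,0,0],[0,0.033,-0.035,-0.01,0,0,0],[0,0.057,-0.061,-0.01,0,0,0],[0,0.083,-0.089,-0.01,0,0,0],[0,0.11,-0.118,-0.01,0,0,0]]

```text
time: 0.52
tool_pos: [0.2581, -0.3913, 0.2407]
tcp_rot: [-0.0, 0.985, 0.171, -0.0]
contact_force: [0.4, 0.7, 0.2]
width: 0.0255
grip_force: 0.0
```

Call:
drive_tool:
  targets:
    - [[0,0.026,-0.028,0,0,0,0],[0,0.052,-0.056,0,0,0,0],[0,0.078,-0.084,0,0,0,0],[0,0.104,-0.112,0,0,0,0],[0,0.13,-0.14,0,0,0,0]]

```text
time: 0.93
tool_pos: [0.3331, -0.2153, 0.241]
tcp_rot: [-0.0, 0.985, 0.171, -0.0]
contact_force: [0.5, -0.8, 0.6]
width: -0.0001
grip_force: 0.0
```

Call:
drive_tool:
  targets:
    - [[0,0.026,-0.028,0,0,0,0],[0,0.052,-0.056,0,0,0,0],[0,0.078,-0.084,0,0,0,0],[0,0.104,-0.112,0,0,0,0],[0,0.13,-0.14,0,0,0,0]]

```text
time: 1.35
tool_pos: [0.4081, -0.0395, 0.2411]
tcp_rot: [0.0, 0.985, 0.172, 0.0]
contact_force: [-0.1, -0.9, -0.5]
width: 0.0001
grip_force: 0.0
```

Call:
drive_tool:
  targets:
    - [[0,0.026,-0.028,0,0,0,0],[0,0.052,-0.056,0,0,0,0],[0,0.078,-0.084,0,0,0,0],[0,0.104,-0.112,0,0,0,0],[0,0.13,-0.14,0,0,0,0]]

```text
time: 1.77
tool_pos: [0.4831, 0.1363, 0.2409]
tcp_rot: [0.0, 0.985, 0.172, -0.0]
contact_force: [-0.0, -0.4, 0.6]
width: 0.0002
grip_force: 0.0
```

Call:
drive_tool:
  targets:
    - [[0,0.024,-0.024,0,0,0,0],[0,0.044,-0.046,0,0,0,0],[0,0.06,-0.062,0,0,0,0],[0,0.07,-0.073,0,0,0,0],[0,0.078,-0.079,0,0,0,0]]

```text
time: 2.18
tool_pos: [0.5296, 0.2366, 0.2405]
tcp_rot: [-0.0, 0.985, 0.172, -0.001]
contact_force: [-0.0, 0.4, 0.0]
width: -0.0
grip_force: 0.0
```

Call:
drive_tool:
  targets:
    - [[0,0,0.001,0.02,0,0,0],[0,0,0.001,0.045,0,0,0],[0,0,0.001,0.07,0,0,0],[0,0,0.001,0.09,0,0,0],[0,0,0.001,0.105,0,0,0]]

```text
time: 2.6
tool_pos: [0.5288, 0.2332, 0.1337]
tcp_rot: [0.0, 0.985, 0.171, -0.002]
contact_force: [0.1, 0.1, -0.6]
width: -0.0004
grip_force: 0.0
```

Call:
drive_tool:
  targets:
    - [[0,0,0,0.02,0,0,0],[0,0,0,0.04,0,0,0],[0,0,0,0.056,0,0,0],[0,0,0,0.067,0,0,0],[0,0,0,0.072,0,0,0]]

```text
time: 3.02
tool_pos: [0.5288, 0.2333, 0.0622]
tcp_rot: [0.0, 0.985, 0.171, -0.002]
contact_force: [0.4, 0.2, -0.7]
width: -0.0001
grip_force: 0.0
```

```bash
python3 - <<'E'
from h import *
print(env.get_state()["tool_pos"])
d=grab()
a=cv2.resize(d["side"]["color"][120:280,200:400],(800,640)); b=cv2.resize(d["top"]["color"],(800,600))
cv2.imwrite("pics/side1.png",a[:600])
E
```

```text
[0.5288076  0.23326985 0.06223219]
```

View pics/side1.png

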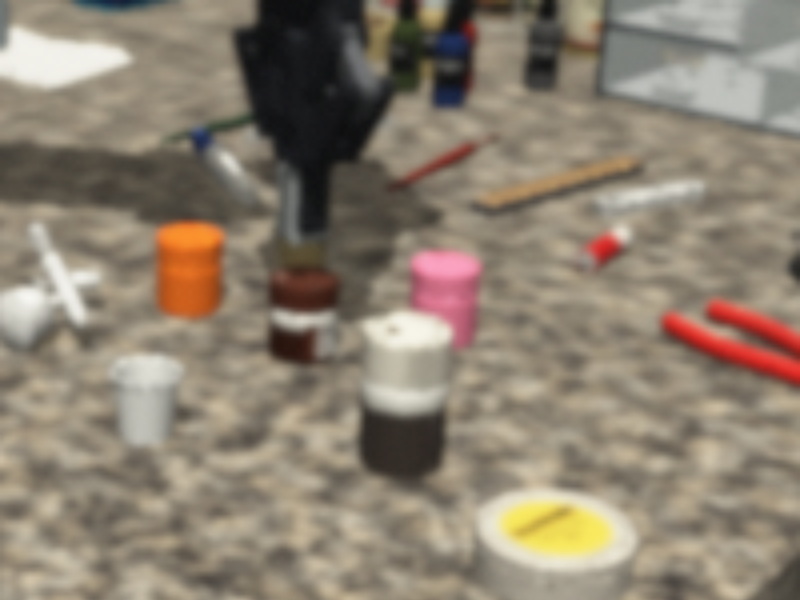

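The crop shows the fingertips at (303,255), centred over the brown jar's lid (303,285) and clear of it. Measured tip height is 62 mm against the 41 mm lid. I'll hold for about 2 s.

Call:
drive_tool:
  targets:
    - [[0,0,0,0,0,0,0],[0,0,0,0,0,0,0],[0,0,0,0,0,0,0],[0,0,0,0,0,0,0],[0,0,0,0,0,0,0]]

```text
time: 3.53
tool_pos: [0.5304, 0.2341, 0.0649]
tcp_rot: [-0.0, 0.985, 0.172, 0.0]
contact_force: [0.6, -0.0, 0.3]
width: 0.0
grip_force: 0.0
```

Call:
drive_tool:
  targets:
    - [[0,0,0,0,0,0,0],[0,0,0,0,0,0,0],[0,0,0,0,0,0,0],[0,0,0,0,0,0,0],[0,0,0,0,0,0,0]]

```text
time: 3.95
tool_pos: [0.5301, 0.234, 0.0643]
tcp_rot: [0.0, 0.985, 0.172, -0.0]
contact_force: [-0.3, -0.6, -0.2]
width: 0.0001
grip_force: 0.0
```

Call:
drive_tool:
  targets:
    - [[0,0,0,0,0,0,0],[0,0,0,0,0,0,0],[0,0,0,0,0,0,0],[0,0,0,0,0,0,0],[0,0,0,0,0,0,0]]

```text
time: 4.37
tool_pos: [0.5301, 0.234, 0.0643]
tcp_rot: [-0.0, 0.985, 0.172, -0.0]
contact_force: [-0.4, 0.3, -0.5]
width: -0.0001
grip_force: 0.0
```

Call:
drive_tool:
  targets:
    - [[0,0,0,0,0,0,0],[0,0,0,0,0,0,0],[0,0,0,0,0,0,0],[0,0,0,0,0,0,0],[0,0,0,0,0,0,0]]

```text
time: 4.78
tool_pos: [0.5301, 0.234, 0.0643]
tcp_rot: [-0.0, 0.985, 0.172, 0.0]
contact_force: [0.6, 0.4, -0.5]
width: 0.0004
grip_force: 0.0
```

Call:
drive_tool:
  targets:
    - [[0,0,0,0,0,0,0],[0,0,0,0,0,0,0],[0,0,0,0,0,0,0],[0,0,0,0,0,0,0],[0,0,0,0,0,0,0]]

```text
time: 5.2
tool_pos: [0.5301, 0.234, 0.0643]
tcp_rot: [-0.0, 0.985, 0.172, -0.0]
contact_force: [-0.4, 0.7, -0.6]
width: -0.0
grip_force: 0.0
```

Call:
drive_tool:
  targets:
    - [[0,0,0,-0.015,0,0,0],[0,0,0,-0.04,0,0,0],[0,0,0,-0.07,0,0,0],[0,0,0,-0.1,0,0,0],[0,0,0,-0.13,0,0,0]]

```text
time: 5.62
tool_pos: [0.5298, 0.2339, 0.1956]
tcp_rot: [-0.0, 0.985, 0.172, -0.0]
contact_force: [0.8, -0.8, 0.1]
width: 0.0003
grip_force: 0.0
```

Call:
drive_tool:
  targets:
    - [[0,-0.015,0.008,0,0,0,0],[0,-0.045,0.024,0,0,0,0],[0,-0.075,0.039,0,0,0,0],[0,-0.098,0.051,0,0,0,0],[0,-0.106,0.055,0,0,0,0]]

```text
time: 6.03
tool_pos: [0.4468, 0.1448, 0.1939]
tcp_rot: [0.0, 0.985, 0.171, -0.001]
contact_force: [-0.7, -0.9, 0.2]
width: 0.0
grip_force: 0.0
```

Call:
drive_tool:
  targets:
    - [[0,0,0,0.01,0,0,0],[0,0,0,0.03,0,0,0],[0,0,0,0.055,0,0,0],[0,0,0,0.075,0,0,0],[0,0,0,0.09,0,0,0]]

```text
time: 6.45
tool_pos: [0.4485, 0.147, 0.1019]
tcp_rot: [-0.0, 0.985, 0.172, -0.001]
contact_force: [0.0, 0.5, 0.4]
width: 0.0
grip_force: 0.0
```

Call:
drive_tool:
  targets:
    - [[0,0,0,0.015,0,0,0],[0,0,0,0.028,0,0,0],[0,0,0,0.038,0,0,0],[0,0,0,0.045,0,0,0],[0,0,0,0.047,0,0,0]]

```text
time: 6.87
tool_pos: [0.4484, 0.1467, 0.0559]
tcp_rot: [-0.0, 0.985, 0.172, -0.001]
contact_force: [0.3, -0.3, -1.8]
width: -0.0002
grip_force: 0.0
```

Call:
drive_tool:
  targets:
    - [[0,0,0,0,0,0,0],[0,0,0,0,0,0,0],[0,0,0,0,0,0,0],[0,0,0,0,0,0,0],[0,0,0,0,0,0,0]]

```text
time: 7.28
tool_pos: [0.4494, 0.1464, 0.0579]
tcp_rot: [0.0, 0.985, 0.172, 0.001]
contact_force: [-0.8, -0.5, 0.7]
width: 0.0003
grip_force: 0.0
```

```bash
python3 - <<'E'
from h import *
d=grab()
cv2.imwrite("pics/side2.png",cv2.resize(d["side"]["color"][120:270,200:400],(800,600)))
E
```

```text
(no output)
```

View pics/side2.png

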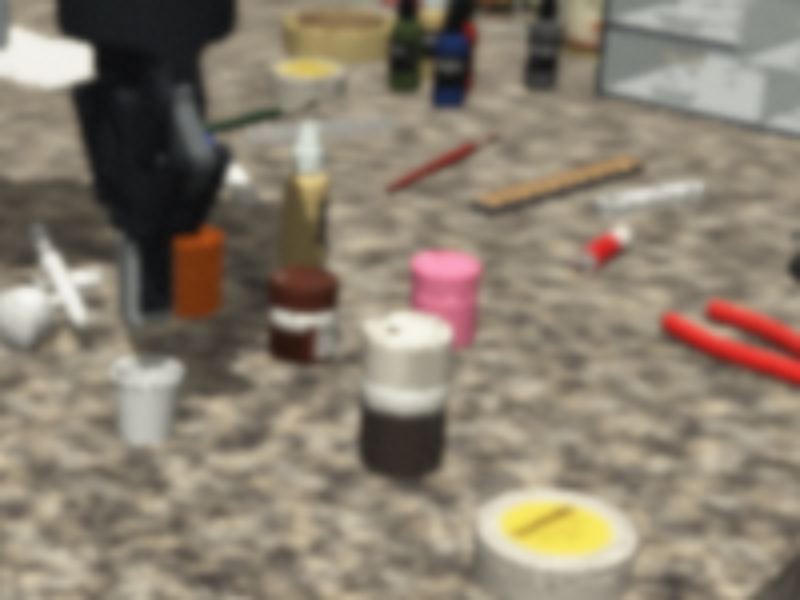

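The crop shows the tips at (148,330), centred over the upright mixing cup's rim (148,365). Its row neighbours haven't moved. I'll hold, then rise and go over the airbrush.

Call:
drive_tool:
  targets:
    - [[0,0,0,0.001,0,0,0],[0,0,0,0.001,0,0,0],[0,0,0,0.001,0,0,0],[0,0,0,0.001,0,0,0],[0,0,0,0.001,0,0,0]]

```text
time: 7.8
tool_pos: [0.4489, 0.1464, 0.0563]
tcp_rot: [-0.0, 0.985, 0.172, -0.0]
contact_force: [-0.7, -0.7, 0.5]
width: 0.0003
grip_force: 0.0
```

Call:
drive_tool:
  targets:
    - [[0,0,0,0,0,0,0],[0,0,0,0,0,0,0],[0,0,0,0,0,0,0],[0,0,0,0,0,0,0],[0,0,0,0,0,0,0]]

```text
time: 8.22
tool_pos: [0.4489, 0.1464, 0.0563]
tcp_rot: [-0.0, 0.985, 0.172, -0.0]
contact_force: [0.7, 0.3, 0.2]
width: -0.0001
grip_force: 0.0
```

Call:
drive_tool:
  targets:
    - [[0,0,0,0,0,0,0],[0,0,0,0,0,0,0],[0,0,0,0,0,0,0],[0,0,0,0,0,0,0],[0,0,0,0,0,0,0]]

```text
time: 8.63
tool_pos: [0.449, 0.1464, 0.0563]
tcp_rot: [-0.0, 0.985, 0.172, 0.0]
contact_force: [0.3, 0.2, -0.6]
width: 0.0005
grip_force: 0.0
```

Call:
drive_tool:
  targets:
    - [[0,0,0,0,0,0,0],[0,0,0,0,0,0,0],[0,0,0,0,0,0,0],[0,0,0,0,0,0,0],[0,0,0,0,0,0,0]]

```text
time: 9.05
tool_pos: [0.4489, 0.1464, 0.0563]
tcp_rot: [-0.0, 0.985, 0.172, -0.0]
contact_force: [0.4, -0.1, -0.1]
width: 0.0004
grip_force: 0.0
```

Call:
drive_tool:
  targets:
    - [[0,0,0,-0.015,0,0,0],[0,0,0,-0.04,0,0,0],[0,0,0,-0.07,0,0,0],[0,0,0,-0.1,0,0,0],[0,0,0,-0.13,0,0,0]]

```text
time: 9.47
tool_pos: [0.4485, 0.1463, 0.1875]
tcp_rot: [-0.0, 0.985, 0.172, -0.0]
contact_force: [0.4, 0.7, -0.6]
width: -0.0004
grip_force: 0.0
```

Call:
drive_tool:
  targets:
    - [[0,0.001,-0.015,0,0,0,0],[0,0.003,-0.045,0,0,0,0],[0,0.005,-0.075,0,0,0,0],[0,0.008,-0.105,0,0,0,0],[0,0.01,-0.13,0,0,0,0]]

```text
time: 9.88
tool_pos: [0.4137, 0.2737, 0.1864]
tcp_rot: [-0.0, 0.985, 0.172, 0.0]
contact_force: [0.8, -0.5, -1.0]
width: 0.0002
grip_force: 0.0
```

Call:
drive_tool:
  targets:
    - [[0,0.001,-0.018,0,0,0,0],[0,0.002,-0.028,0,0,0,0],[0,0.002,-0.033,0,0,0,0],[0,0.002,-0.033,0,0,0,0],[0,0.002,-0.033,0,0,0,0]]

```text
time: 10.3
tool_pos: [0.4054, 0.3032, 0.1862]
tcp_rot: [0.0, 0.985, 0.171, -0.0]
contact_force: [1.1, 0.3, -0.5]
width: 0.0002
grip_force: 0.0
```

Call:
drive_tool:
  targets:
    - [[0,0,0,0.01,0,0,0],[0,0,0,0.03,0,0,0],[0,0,0,0.055,0,0,0],[0,0,0,0.075,0,0,0],[0,0,0,0.09,0,0,0]]

```text
time: 10.72
tool_pos: [0.4042, 0.3023, 0.0936]
tcp_rot: [0.0, 0.985, 0.171, -0.001]
contact_force: [0.4, 0.3, 0.4]
width: 0.0001
grip_force: 0.0
```

Call:
drive_tool:
  targets:
    - [[0,0,0,0.015,0,0,0],[0,0,0,0.028,0,0,0],[0,0,0,0.038,0,0,0],[0,0,0,0.045,0,0,0],[0,0,0,0.048,0,0,0]]

```text
time: 11.13
tool_pos: [0.4046, 0.3031, 0.047]
tcp_rot: [0.0, 0.985, 0.171, -0.001]
contact_force: [0.4, -0.1, -0.6]
width: -0.0
grip_force: 0.0
```

Call:
drive_tool:
  targets:
    - [[0,0,0,0,0,0,0],[0,0,0,0,0,0,0],[0,0,0,0,0,0,0],[0,0,0,0,0,0,0],[0,0,0,0,0,0,0]]

```text
time: 11.55
tool_pos: [0.4056, 0.3041, 0.0489]
tcp_rot: [-0.0, 0.985, 0.172, 0.001]
contact_force: [0.3, 1.0, 0.5]
width: 0.0004
grip_force: 0.0
```

```bash
python3 - <<'E'
from h import *
d=grab()
print(env.get_state()["tool_pos"])
cv2.imwrite("pics/side3.png",cv2.resize(d["side"]["color"][120:270,180:380],(800,600)))
E
```

```text
[0.40535721 0.30397496 0.04867185]
```

View pics/side3.png

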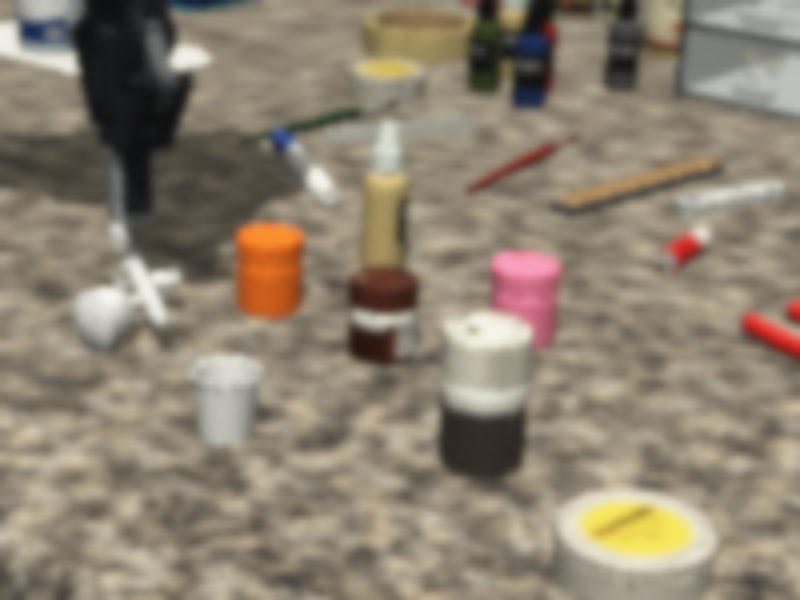

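The crop shows the tips at (135,215), just above the airbrush body (125,250). Nothing has been disturbed and the mixing cup is upright. I'll lower slightly, hold, and hand in.

Call:
drive_tool:
  targets:
    - [[0,0,0,0.002,0,0,0],[0,0,0,0.004,0,0,0],[0,0,0,0.004,0,0,0],[0,0,0,0.004,0,0,0],[0,0,0,0.004,0,0,0]]

```text
time: 12.07
tool_pos: [0.405, 0.3038, 0.0442]
tcp_rot: [0.0, 0.985, 0.172, -0.0]
contact_force: [-0.3, 0.0, -0.0]
width: 0.0
grip_force: 0.0
```

Call:
drive_tool:
  targets:
    - [[0,0,0,0,0,0,0],[0,0,0,0,0,0,0],[0,0,0,0,0,0,0],[0,0,0,0,0,0,0],[0,0,0,0,0,0,0]]

```text
time: 12.48
tool_pos: [0.4052, 0.3038, 0.0444]
tcp_rot: [-0.0, 0.985, 0.172, 0.0]
contact_force: [0.2, -0.4, 0.3]
width: -0.0002
grip_force: 0.0
```

Call:
drive_tool:
  targets:
    - [[0,0,0,0,0,0,0],[0,0,0,0,0,0,0],[0,0,0,0,0,0,0],[0,0,0,0,0,0,0],[0,0,0,0,0,0,0]]

```text
time: 12.9
tool_pos: [0.4051, 0.3038, 0.0443]
tcp_rot: [0.0, 0.985, 0.172, -0.0]
contact_force: [-0.7, -1.3, 0.2]
width: 0.0002
grip_force: 0.0
```

Call:
drive_tool:
  targets:
    - [[0,0,0,0,0,0,0],[0,0,0,0,0,0,0],[0,0,0,0,0,0,0],[0,0,0,0,0,0,0],[0,0,0,0,0,0,0]]

```text
time: 13.32
tool_pos: [0.4051, 0.3038, 0.0443]
tcp_rot: [-0.0, 0.985, 0.172, -0.0]
contact_force: [0.2, -0.0, 0.6]
width: -0.0002
grip_force: 0.0
```

Call:
drive_tool:
  targets:
    - [[0,0,0,0,0,0,0],[0,0,0,0,0,0,0],[0,0,0,0,0,0,0],[0,0,0,0,0,0,0],[0,0,0,0,0,0,0]]

```text
time: 13.73
tool_pos: [0.4051, 0.3038, 0.0443]
tcp_rot: [0.0, 0.985, 0.172, -0.0]
contact_force: [0.7, 0.9, -0.4]
width: -0.0001
grip_force: 0.0
```

```bash
python3 -c "
from station import env
print(env.get_state()['tool_pos']); print(env.job_done())"
```

```text
[0.40512116 0.30383014 0.04429684]
the job is handed in; nothing more can be done
None
```

The job is handed in at 13.7 s: I pointed at the short brown-lid jar, then the white mixing cup (about 2 s each), then the airbrush, where the hand still points about 2.4 cm above its body, with no sign of contact with anything on the way.

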